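Find the high spot of a plaster blank on the bench centres

TASK

Slide the gauge by its knob fully home against its stops so that its plunger bears on the plaster blank, then crank the blank round and leave it with its highest spot squarely at the plunger, where the pointer swings furthest over; a lesser bump on the blank must not be mistaken for it. Work gently, overloading neither the sprung knob nor the sprung crank handle. Leave the jar, brush and bowl where they are.

Things in the scene. Friction and masses are not known exactly. Their poses are not given: they have to be found in the camera images.
- fixture: Vertical bench centres, fixed to the table: a grey base plate 140 mm (x) by 380 mm (y, from -105 to +275) by 15 mm; origin on the table top below the spindle axis, z up. A column stands at y = -75 and carries an arm over the blank. The gauge slides along the fixture's y axis on the +y side.
- spindle_axis (a point): Point on the vertical axis of the spindle, 200 mm above the table, at mid-height of the crank handle. The axes are those of the fixture.
- handle_grip (a point): Centre of the upright round wooden crank handle, 20 mm diameter, 56 mm tall (from 172 to 228 mm above the table), 50 mm from the spindle axis when no load is on it. It spins freely on its pin, so it can be held at constant gripper yaw while it is led round in a circle. The crank goes round without end either way, carries the blank with it, drags with about 0.2 Nm (some 4 N at the handle) and stays where it is left. Everything of the fixture but the handle lies below 173 mm.
- gauge_knob (a point): On the axis of the upright black round knob at the rear of the gauge carriage, 20 mm diameter, free from 88 to 145 mm above the table; this point is 125 mm up. Push or pull it along the fixture's y axis; towards -y brings the gauge to the blank. The carriage drags with about 4 N plus 1 to 2.6 N from the plunger and stays where it is left. With the gauge at the stops and no load on the knob, the knob is 190 mm from the spindle axis; with the gauge fully back, 235 mm.
- gauge (a joint): Travel of the gauge carriage in m: 0 fully back, 0.045 fully home against its two stops.
- plunger (a joint): How far the sprung plunger is pushed in, in m: 0 free, up to 0.016. It lies level, 75 mm above the table, along the fixture's y axis through the spindle axis. With the gauge home it is pushed in by some 3 to 4 mm on the lowest spot of the blank and some 12 to 14 mm on its highest.
- pointer (a joint): Angle in rad of the black pointer (75 mm long) on the white plate on top of the gauge: 0 with the plunger free (leaning towards the blank), growing by 0.0857 per mm of plunger travel as it swings away from the blank.
- plunger_tip (a point): Foremost point of the plunger's 10 mm ball tip, which touches the blank. Its distance from the spindle axis is the blank's radius there. The white plaster blank is 60 mm tall (45 to 105 mm above the table), out of round: radius about 33 to 43 mm, with one highest spot and, some way round, a lesser bump about 2.5 mm lower with a dip between. Where these lie relative to the crank handle differs every time.
- jar_mid (a point): Mid-height centre of a glaze jar, 64 mm diameter, 95 mm tall; a bystander.
- brush: A 190 mm brush lying on the table, along its x; a bystander.
- bowl: A white bowl 100 mm wide, 45 mm high, origin under its centre; a bystander.
- knob (a joint): How far the knob is pushed out of its rest place on the carriage along its spring-centred slot, in m: positive towards the blank, 0 unloaded, 4 N per mm; about 1.5 mm while the carriage slides; more than 6 mm (24 N) either way overloads the gauge.
- slipper (a joint): How far the crank handle is forced out of its rest place along its spring-centred slot in the crank arm, in m: positive away from the spindle axis, 0 unloaded, 3 N per mm; more than 5 mm (15 N) either way overloads the centres.

How it is judged:
By the outcome, as a careful person would: the job done as asked, in the order asked, and still so for the second after the job is handed in, with the robot touching nothing.
It also fails if it takes over 67 s, if anything falls off the work surface, if the arm or the gripper's body presses on something with over 40 N, if the wrist force passes 120 N, or if a joint passes its speed limit or range.

ROBOT

A 7-joint arm with a two-finger parallel gripper is mounted at the origin on the work surface. World frame = base frame: x ahead of the robot, y to its left, z up, the work surface at z = 0. Lengths are in m, angles in rad, forces in N, time in s.
With the tool pointing down it reaches from about 0.4 to 0.85 m from the base axis. Payload 10.4 kg.
Tool frame: the origin (TCP) lies between the finger pads; the fingertips stand 22 mm ahead of it and the grasp point (between the pads) lies 3 mm ahead of it (r.nose_length is the distance from the TCP to the fingertips, in m); z points along the fingers, y is the line along which they close (so a half turn about z gives the same grasp; the last joint's range is limited). The gripper opens to 87 mm and grips with 3 to 60 N. Pads are 19 mm wide; open, the fingers measure 117 mm over their backs; the gripper's body (75 mm by 190 mm) begins 51 mm behind the grasp point.
Start: joints at [1.284, 0.332, -0.065, 1.46, 0.022, 1.35, -0.088], TCP at [0.163, -0.603, 0.245] pointing down, gripper open.
Joint ranges: [-2.6, 2.6], [-0.5, 2.12], [-1.47, 1.34], [0.16, 2.42], [-1.27, 4.41], [0.06, 2.06], [-2.6, 2.6]. Speed limits (rad/s): [2.22, 2.22, 2.79, 2.79, 3.14, 3.14, 3.14].

INTERFACE

Orientations are given as a unit quaternion [x, y, z, w].
In Python, from bench import readout, cams, r gives the robot as it stands. The module is installed in compiled form; this text tells all that it offers.
- The arm moves only by the tool step_arm, never from a script. Its argument "deltas" is a list that holds one entry, the list of rows, each a list of 7 numbers: the turn, a rotation vector about the tool's x, y, z in rad, then the shift along the tool's x, y, z in m, then the opening in per cent of the stroke, from 0 (shut) to 100 (fully open). A call has 1 to 20 rows; each row is the pose to reach, as a shift and turn from the pose commanded when the call began, along the tool's axes at that moment; what a row does not reach only later rows make up. A row lasts 1/8 s, in which the tool goes at most 62.5 mm and 10.7 degrees, less where a joint would pass 70% of its speed; a pose out of reach is approached as far as the arm can. A call with a gripper value outside its range is refused whole. The fingers move at their own pace and stop on an object; "squeeze" is the grip in N (left out, the last holds). Time passes only in rows, so rows that repeat a pose let the fingers close. It gives the time, the measured TCP pose, the force, the opening and the grip force at its end, in the units of the state.
- readout.read_state(): the state, without advancing time (a new reading comes with each control period).
- cams.camera(name): name is "side" or "top"; returns a dict with "img" (384x512x3 uint8, red, green, blue), "fx", "fy", "cx", "cy" (pixels), "k1" (the pictures are not rectified: a ray, as slopes to the right and down, at radius r is drawn at 1 + k1 r^2 times it, then the intrinsics apply), "origin" and "rotation" of the camera in the world. Camera axes: x right, y up, looking along -z (the intrinsics and any distortion apply to the point x, -y, -z); pixel columns grow to the right and rows downward; lengths in m; the calibration is good to about 2 mm. A picture is of the moment at which its call begins. There is no depth.
- r.close_job(): hands the job in; it is judged then, once.
The state is a dict: "time": time; "joint_positions": joint angles; "joint_vel": joint speeds; "joint_torque": joint torques, N m; "ee_pos": TCP position; "eef_rot": TCP orientation; "ft_force": force on the tool from outside, world axes, zero at the start; "torque": the same for the moment, N m; "width": finger opening in m; "grip_force": force on a finger pad.
Only numpy, scipy, OpenCV 4.12 (cv2) and the standard library are available. Lean on these libraries where they do the work, as an engineer would, in place of code of your own. Each camera call takes 0.05 s, during which the arm holds its last target. There are 200 camera calls.

## Working session

There is one attempt and no reset: what is moved stays moved. The work goes in short steps, Python scripts to look and compute and a tool call to move; the robot and the scene stay as the last step left them, time stands still between calls to the robot, and variables do not carry over. Pictures are saved under pics/ and viewed, at most 10 in all, crops included, and the job is handed in when it is done.

Besides the shell and the picture viewer there is one more tool, called after "Request:" as name(argument=value, ...) on one line, values as JSON. step_arm: Moves the arm, as the interface text tells. Its arguments: {"type":"object","properties":{"deltas":{"type":"array"},"squeeze":{"type":"number"}},"required":["deltas"]}

```bash
mkdir -p pics && cat > h.py <<'E'
import numpy as np, cv2
from bench import readout, cams, r
from scipy.spatial.transform import Rotation as R
def shot(n,fn=None):
    c=cams.camera(n)
    if fn: cv2.imwrite('pics/'+fn,c['img'][:,:,::-1])
    return c
def rot(c):
    m=np.array(c['rotation'],float)
    return m if m.shape==(3,3) else R.from_quat(m).as_matrix()
def ray(c,u,v):
    x=(u-c['cx'])/c['fx'];y=(v-c['cy'])/c['fy'];rd=np.hypot(x,y);s=rd
    for _ in range(30): s=rd/(1+c['k1']*s*s)
    k=s/rd if rd else 1
    return rot(c)@np.array([x*k,-y*k,-1.])
def atz(c,u,v,z):
    d=ray(c,u,v);o=np.array(c['origin']);return (o+d*(z-o[2])/d[2])[:2]
def proj(c,p):
    q=rot(c).T@(np.array(p)-np.array(c['origin']));x=q[0]/-q[2];y=-q[1]/-q[2];k=1+c['k1']*(x*x+y*y)
    return np.array([c['cx']+c['fx']*x*k,c['cy']+c['fy']*y*k])
E
python3 - <<'E'
from h import *
for n in('top','side'):
    c=shot(n,n+'0.png');print({k:c[k] for k in c if k!='img'})
s=readout.read_state();print(s)
E
```

```text
{'fx': 428.215356856982, 'fy': 428.215356856982, 'cx': 262.49500707810046, 'cy': 194.9730541402357, 'k1': -0.06452797161834942, 'origin': array([ 0.40654474, -0.04175319,  1.00286849]), 'rotation': array([-0.07115893,  0.07705689,  0.72204997, -0.6838439 ])}
{'fx': 436.14092443315445, 'fy': 436.14092443315445, 'cx': 249.09220661402668, 'cy': 195.8739603956066, 'k1': 0.045304087847559724, 'origin': array([0.14337727, 0.64407082, 0.7827705 ]), 'rotation': array([-0.124222  ,  0.42373104,  0.86474032, -0.23925944])}
{'time': 0.1, 'joint_positions': array([ 1.28441495,  0.33284553, -0.0647268 ,  1.46084426,  0.02160764,
        1.3498672 , -0.08849874]), 'joint_vel': array([ 1.58029002e-04, -9.36521419e-04,  6.34231101e-05, -1.98203940e-03,
       -1.05138263e-03, -1.64037834e-03,  1.10017947e-03]), 'joint_torque': array([ 9.08356669e-04, -6.24539638e+01,  2.43731128e-02, -3.90720284e+01,
       -6.13448233e-02,  3.65426356e-02,  1.22941955e-05]), 'ee_pos': array([ 0.16289087, -0.60308522,  0.24381676]), 'eef_rot': array([ 9.91311720e-01,  1.31532018e-01, -1.09781781e-04, -6.24650293e-04]), 'ft_force': array([-0.28514233, -0.23276709, -0.47810169]), 'torque': array([ 0.00710403,  0.04476507, -0.02090944]), 'grip_force': 0.0, 'width': 0.08730301648797108}
```

View pics/top0.png

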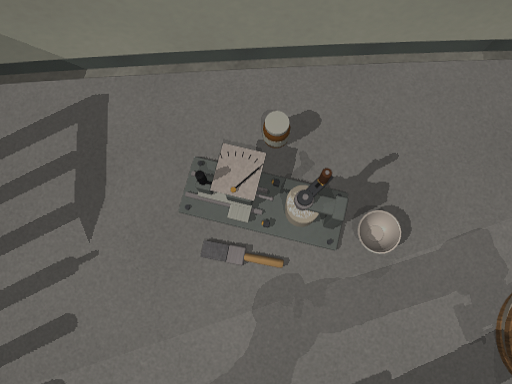

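View pics/side0.png

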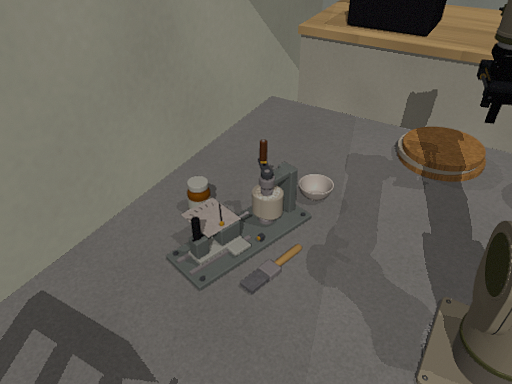

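The top view shows the knob near (202,178), pointer pivot (234,189), spindle (304,198), handle (326,175), bowl (380,231), jar (277,125) and brush (242,254). I'll zoom in on both views in one picture.

```bash
python3 - <<'E'
import cv2,numpy as np
a=cv2.imread('pics/top0.png')[140:260,170:360];b=cv2.imread('pics/side0.png')[130:290,160:320]
a=cv2.resize(a,None,fx=4,fy=4,interpolation=cv2.INTER_CUBIC)[:, :760]
b=cv2.resize(b,None,fx=3.7,fy=3.7,interpolation=cv2.INTER_CUBIC)
a=cv2.convertScaleAbs(a,alpha=1.6);b=cv2.convertScaleAbs(b,alpha=1.6)
cv2.imwrite('pics/topz.png',a);cv2.imwrite('pics/sidez.png',b)
E
```

```text
(no output)
```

View pics/topz.png

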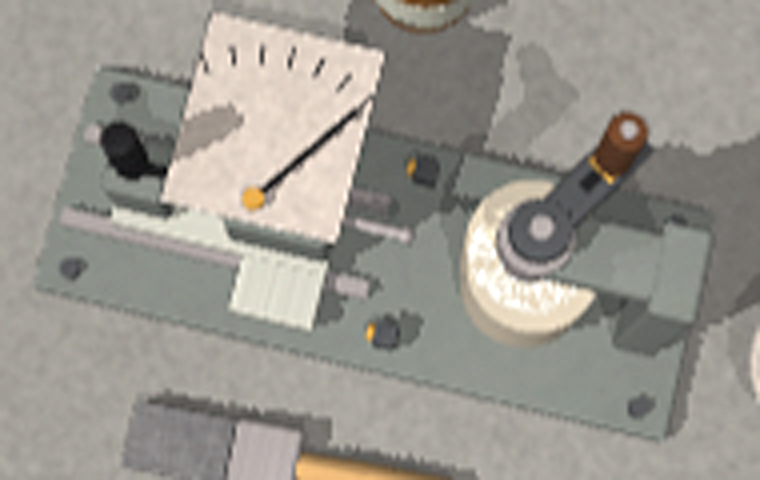

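View pics/sidez.png

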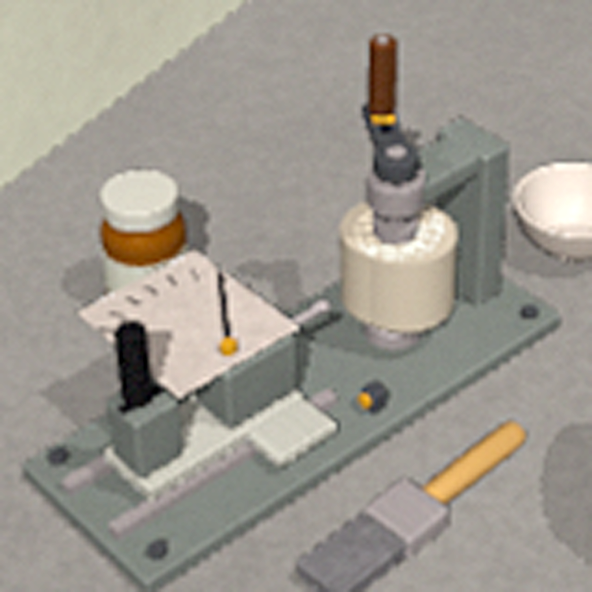

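```bash
python3 - <<'E'
from h import *
from scipy.optimize import least_squares
c=cams.camera('top');d=cams.camera('side')
T=lambda u,v:(170+u/4-.4,140+v/4-.4)
S=lambda u,v:(160+u/3.7-.4,130+v/3.7-.4)
# fixture pts: corners
obs=[(c,T(103,66),(.07,.275,.015)),(c,T(38,291),(-.07,.275,.015)),(c,T(665,438),(-.07,-.105,.015)),(c,T(712,205),(.07,-.105,.015)),
(c,T(541,226),(0,0,.173)),
(d,S(25,467),(.07,.275,.015)),(d,S(150,587),(-.07,.275,.015)),(d,S(560,318),(-.07,-.105,.015)),(d,S(398,150),(0,0,.173))]
def W(p,q): 
    a=p[2];return np.array([p[0]+np.cos(a)*q[0]-np.sin(a)*q[1],p[1]+np.sin(a)*q[0]+np.cos(a)*q[1],q[2]])
best=None
for a0 in(-.3,0,.3,2.8,3.1,-2.8):
  f=least_squares(lambda p:np.concatenate([proj(k,W(p,q))-uv for k,uv,q in obs]),[.42,-.1,a0],loss='soft_l1')
  if best is None or f.cost<best.cost: best=f
p=best.x;print(p,best.cost);print(best.fun.reshape(-1,2).round(1))
def tri(u1,u2):
    A=[];b=[]
    for k,u in((c,u1),(d,u2)):
        r_=ray(k,*u);r_/=np.linalg.norm(r_);M=np.eye(3)-np.outer(r_,r_);A.append(M);b.append(M@np.array(k['origin']))
    return np.linalg.lstsq(np.vstack(A),np.hstack(b),rcond=None)[0]
ht=tri(T(629,130),S(383,40));kt=tri(T(120,136),S(129,327));print('handle top',ht,atz(c,*T(629,130),.228),'knob top',kt,atz(c,*T(120,136),.145),'pred knob back',W(p,(0,.235,.145)))
loc=lambda w:np.array([[np.cos(p[2]),np.sin(p[2])],[-np.sin(p[2]),np.cos(p[2])]])@(np.array(w)[:2]-p[:2])
print('local handle',loc(ht),loc(atz(c,*T(629,130),.228)),'knob',loc(kt),loc(atz(c,*T(120,136),.145)))
print('pivot',loc(atz(c,*T(254,199),.12)))
print('jar',loc(atz(c,*(277,122),.095)),loc(atz(c,380,231,.045)))
s=readout.read_state();print(R.from_quat(s['eef_rot']).as_matrix().round(3))
E
```

```text
[ 0.5764743  -0.13857568 -0.28531977] 4.476406317779179
[[-2.1  0.2]
 [-1.5 -0.3]
 [ 0.9  0.2]
 [ 0.5  0.7]
 [ 0.6 -0.1]
 [-0.8 -0.2]
 [ 0.1 -0.1]
 [ 0.5 -1.4]
 [-0.5  0.5]]
handle top [ 0.60799054 -0.17516901  0.2310779 ] [ 0.60873852 -0.17572281] knob top [0.64147513 0.07375536 0.14701525] [0.64140508 0.07371888] pred knob back [0.64261841 0.08692367 0.145     ]
local handle [ 0.04054182 -0.02624323] [ 0.04141543 -0.0265641 ] knob [0.00260935 0.22204227] [0.0025524  0.22198756]
pivot [-0.00887003  0.14915506]
jar [0.16999492 0.09366859] [-0.01102184 -0.18824018]
[[ 0.965  0.261 -0.   ]
 [ 0.261 -0.965  0.001]
 [-0.    -0.001 -1.   ]]
```

```bash
cat >> h.py <<'E'
P=np.array([.5765,-.1386,-.2853])
ca,sa=np.cos(P[2]),np.sin(P[2]);F=np.array([[ca,-sa],[sa,ca]])
loc=lambda w:F.T@(np.array(w)[:2]-P[:2])
W=lambda q:P[:2]+F@np.array(q)
def tri(c,u1,d,u2):
    A=[];b=[]
    for k,u in((c,u1),(d,u2)):
        r_=ray(k,*u);r_/=np.linalg.norm(r_);M=np.eye(3)-np.outer(r_,r_);A.append(M);b.append(M@np.array(k['origin']))
    return np.linalg.lstsq(np.vstack(A),np.hstack(b),rcond=None)[0]
def tool(target,yaw=None):
    s=readout.read_state();M=R.from_quat(s['eef_rot']).as_matrix()
    return M.T@(np.array(target)-s['ee_pos'])
E
python3 - <<'E'
from h import *
c=cams.camera('top');d=cams.camera('side')
T=lambda u,v:(170+u/4-.4,140+v/4-.4)
S=lambda u,v:(160+u/3.7-.4,130+v/3.7-.4)
for a,b in (((210,12),(80,312)),((162,203),(187,393)),((385,52),(195,252)),((335,242),(298,325)),((254,199),(229,347)),((372,98),(221,275))):
    w=tri(c,T(*a),d,S(*b));print(loc(w).round(4),w[2].round(4))
print(tool([*W((0.002,.222)),.30]).round(4))
E
```

```text
[0.0946 0.2019] 0.0917
[-0.0178  0.2   ] 0.093
[0.096  0.1022] 0.0882
[-0.016   0.1041] 0.0915
[-0.0032  0.1525] 0.0931
[0.0686 0.1027] 0.0841
[ 0.638  -0.5291 -0.0555]
```

Request:
step_arm(deltas=[[[0,0,0,0,0,-0.055,60],[0,0,-0.06,0.04,-0.033,-0.055,60],[0,0,-0.12,0.08,-0.066,-0.055,60],[0,0,-0.18,0.12,-0.099,-0.055,60],[0,0,-0.24,0.16,-0.132,-0.055,60],[0,0,-0.3,0.2,-0.165,-0.055,60],[0,0,-0.36,0.24,-0.198,-0.055,60],[0,0,-0.42,0.28,-0.231,-0.055,60],[0,0,-0.49,0.32,-0.264,-0.055,60],[0,0,-0.55,0.36,-0.297,-0.055,60],[0,0,-0.61,0.4,-0.33,-0.055,60],[0,0,-0.67,0.44,-0.363,-0.055,60],[0,0,-0.73,0.48,-0.396,-0.055,60],[0,0,-0.8,0.52,-0.43,-0.055,60],[0,0,-0.86,0.56,-0.464,-0.055,60],[0,0,-0.92,0.6,-0.497,-0.055,60],[0,0,-1.02,0.638,-0.529,-0.055,60],[0,0,-1.023,0.638,-0.529,-0.055,60],[0,0,-1.023,0.638,-0.529,-0.055,60]]], squeeze=10)

```text
time: 2.68
ee_pos: [0.6409, 0.0732, 0.2993]
eef_rot: [0.8, 0.6, -0.0, 0.0]
ft_force: [0.5, 0.6, 0.3]
width: 0.0523
grip_force: 0.0
```

Request:
step_arm(deltas=[[[0,0,0,0,0,0.03,60],[0,0,0,0,0,0.065,60],[0,0,0,0,0,0.1,60],[0,0,0,0,0,0.13,60],[0,0,0,0,0,0.155,60],[0,0,0,0,0,0.169,60],[0,0,0,0,0,0.169,60]]])

```text
time: 3.55
ee_pos: [0.6406, 0.0725, 0.1302]
eef_rot: [0.801, 0.599, -0.001, 0.0]
ft_force: [-0.1, 0.1, 0.2]
width: 0.0521
grip_force: 0.0
```

```bash
python3 - <<'E'
from h import *
c=shot('top');d=shot('side')
print(readout.read_state()['ft_force'])
a=cv2.resize(c['img'][140:240,170:320],None,fx=3.5,fy=3.5,interpolation=cv2.INTER_CUBIC)
b=cv2.resize(d['img'][170:270,160:250],None,fx=3,fy=3.5,interpolation=cv2.INTER_CUBIC)
cv2.imwrite('pics/k1.png',cv2.convertScaleAbs(np.hstack([a,b])[:,:,::-1],alpha=1.6))
E
```

```text
[0.12101439 0.06045232 0.2455527 ]
```

View pics/k1.png

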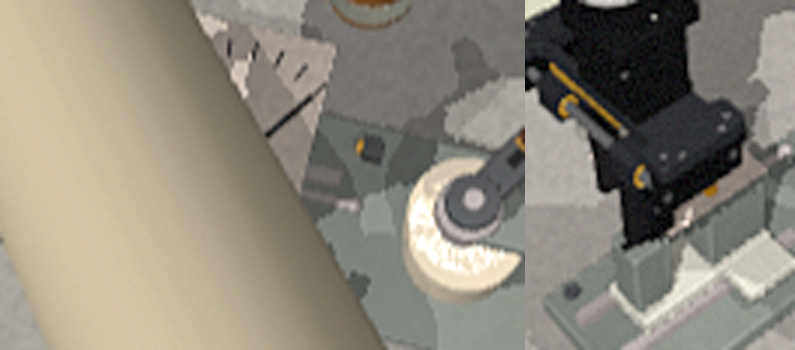

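The fingers straddle the knob, and the arm hides the rest of it in the top view. I'll close the gripper.

Request:
step_arm(deltas=[[[0,0,0,0,0,0,40],[0,0,0,0,0,0,30],[0,0,0,0,0,0,20],[0,0,0,0,0,0,10],[0,0,0,0,0,0,10],[0,0,0,0,0,0,10]]], squeeze=12)

```text
time: 4.4
ee_pos: [0.6396, 0.0745, 0.1305]
eef_rot: [0.8, 0.6, -0.001, -0.001]
ft_force: [-7.9, -0.1, 4.9]
width: 0.0197
grip_force: 12.0
```

Request:
step_arm(deltas=[[[0,0,0,0,-0.001,0,10],[0,0,0,0,-0.002,0,10],[0,0,0,0,-0.002,0,10]]])

```text
time: 4.78
ee_pos: [0.6392, 0.0742, 0.1306]
eef_rot: [0.8, 0.6, 0.0, 0.0]
ft_force: [-0.8, 0.6, 0.9]
width: 0.0199
grip_force: 12.0
```

Request:
step_arm(deltas=[[[0,0,0,-0.002,-0.002,0,10],[0,0,0,-0.004,-0.002,0,10],[0,0,0,-0.006,-0.002,0,10],[0,0,0,-0.008,-0.002,0,10],[0,0,0,-0.01,-0.002,0,10],[0,0,0,-0.012,-0.002,0,10],[0,0,0,-0.014,-0.002,0,10],[0,0,0,-0.016,-0.002,0,10]]])

```text
time: 5.78
ee_pos: [0.6344, 0.0593, 0.1307]
eef_rot: [0.8, 0.6, 0.002, 0.001]
ft_force: [9.9, 1.0, -5.6]
width: 0.0195
grip_force: 12.0
```

Request:
step_arm(deltas=[[[0,0,0,-0.002,0.001,0,10],[0,0,0,-0.004,0.002,0,10],[0,0,0,-0.006,0.002,0,10],[0,0,0,-0.008,0.002,0,10],[0,0,0,-0.01,0.002,0,10]]])

```text
time: 6.4
ee_pos: [0.6317, 0.0494, 0.1306]
eef_rot: [0.8, 0.6, 0.0, -0.0]
ft_force: [0.8, 4.5, 0.2]
width: 0.0194
grip_force: 12.0
```

```bash
python3 - <<'E'
from h import *
s=readout.read_state();print(loc(s['ee_pos']),F.T@s['ft_force'][:2])
E
```

```text
[7.47622687e-05 1.95915574e-01] [-0.45915709  4.50446603]
```

Request:
step_arm(deltas=[[[0,0,0,-0.001,0,0,10],[0,0,0,-0.002,0,0,10],[0,0,0,-0.003,0,0,10],[0,0,0,-0.004,0,0,10],[0,0,0,-0.005,0,0,10]]])

```text
time: 7.02
ee_pos: [0.6304, 0.0449, 0.1306]
eef_rot: [0.8, 0.6, 0.0, -0.0]
ft_force: [0.5, 5.1, 0.1]
width: 0.0197
grip_force: 12.0
```

```bash
python3 - <<'E'
from h import *
s=readout.read_state();print(loc(s['ee_pos']),F.T@s['ft_force'][:2])
E
```

```text
[4.22720724e-05 1.91196401e-01] [-0.98795811  5.05140343]
```

Request:
step_arm(deltas=[[[0,0,0,-0.001,0,0,10],[0,0,0,-0.002,0,0,10],[0,0,0,-0.003,0,0,10]]])

```text
time: 7.4
ee_pos: [0.6295, 0.0421, 0.1306]
eef_rot: [0.8, 0.6, 0.0, -0.0]
ft_force: [0.7, 5.9, 1.3]
width: 0.0196
grip_force: 12.0
```

Request:
step_arm(deltas=[[[0,0,0,-0.001,0,0,10],[0,0,0,-0.002,0,0,10]]])

```text
time: 7.65
ee_pos: [0.6291, 0.0409, 0.1306]
eef_rot: [0.8, 0.6, 0.001, -0.0]
ft_force: [3.3, 8.8, -2.3]
width: 0.0195
grip_force: 12.0
```

Request:
step_arm(deltas=[[[0,0,0,-0.001,0,0,10],[0,0,0,-0.001,0,0,10]]])

```text
time: 7.9
ee_pos: [0.629, 0.0406, 0.1307]
eef_rot: [0.8, 0.601, 0.001, -0.001]
ft_force: [3.0, 10.3, -0.9]
width: 0.0194
grip_force: 12.0
```

Request:
step_arm(deltas=[[[0,0,0,0.001,0,0,10],[0,0,0,0.002,0,0,10],[0,0,0,0.0025,0,0,10],[0,0,0,0.0025,0,0,30],[0,0,0,0.0025,0,0,60],[0,0,0,0.0025,0,0,60],[0,0,0,0.0025,0,-0.04,60],[0,0,0,0.0025,0,-0.08,60],[0,0,0,0.0025,0,-0.12,60],[0,0,0,0.0025,0,-0.15,60],[0,0,0,-0.03,0.005,-0.16,60],[0,0,0,-0.07,0.012,-0.16,60],[0,0,0,-0.11,0.02,-0.16,60],[0,0,0,-0.15,0.028,-0.16,60],[0,0,0,-0.19,0.036,-0.16,60],[0,0,0,-0.212,0.041,-0.16,60],[0,0,0,-0.212,0.041,-0.16,60]]])

```text
time: 10.02
ee_pos: [0.6084, -0.1779, 0.2902]
eef_rot: [0.801, 0.599, -0.0, -0.0]
ft_force: [-0.0, 0.6, 0.9]
width: 0.0526
grip_force: 0.0
```

```bash
python3 - <<'E'
from h import *
s=readout.read_state();print(loc(s['ee_pos']),s['ee_pos'],s['width'],tool([.6085,-.1755,.208]))
c=shot('top');d=shot('side')
a=cv2.resize(c['img'][130:250,170:340],None,fx=2.6,fy=3,interpolation=cv2.INTER_CUBIC)
b=cv2.resize(d['img'][130:250,170:290],None,fx=2.9,fy=3,interpolation=cv2.INTER_CUBIC)
cv2.imwrite('pics/k2.png',cv2.convertScaleAbs(np.hstack([a,b])[:,:,::-1],alpha=1.6))
E
```

```text
[ 0.0416376  -0.02869975] [ 0.60837708 -0.17785833  0.2902271 ] 0.05264158960126459 [ 0.00232323 -0.00051188  0.0822266 ]
```

View pics/k2.png

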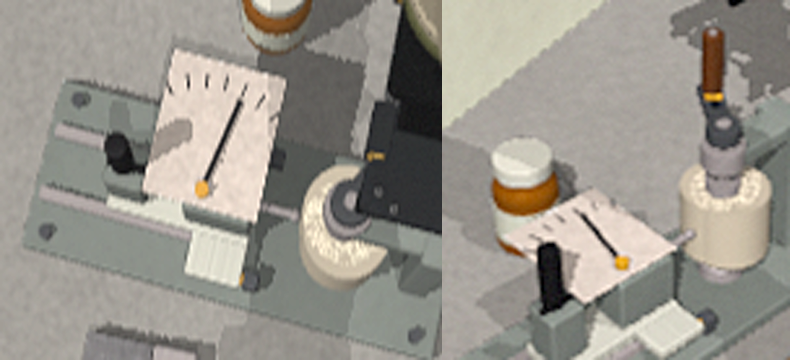

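The gauge is at its stops: the carriage touches the stop bolt, the pointer has swung to (241,98)-(203,188) in the crop, and the dial stays visible. Next I go down onto the handle, and I'll write the pointer reader.

Request:
step_arm(deltas=[[[0,0,0,0.002,0,0.03,60],[0,0,0,0.002,0,0.06,60],[0,0,0,0.002,0,0.078,60],[0,0,0,0.002,0,0.082,60],[0,0,0,0.002,0,0.082,40],[0,0,0,0.002,0,0.082,20],[0,0,0,0.002,0,0.082,10],[0,0,0,0.002,0,0.082,10],[0,0,0,0.002,0,0.082,10]]], squeeze=10)

```text
time: 11.25
ee_pos: [0.6089, -0.1742, 0.2089]
eef_rot: [0.8, 0.6, -0.0, -0.0]
ft_force: [-4.1, -0.3, 3.7]
width: 0.0199
grip_force: 10.0
```

```bash
cat >> h.py <<'E'
PIV={}
def pointer(c,piv,z=.093):
    g=cv2.cvtColor(c['img'],cv2.COLOR_RGB2GRAY).astype(np.float32)
    A=np.radians(np.arange(-50,60,.5));rr=np.arange(.012,.062,.001);best=[]
    for a in A:
        pts=np.array([proj(c,[*W((piv[0]+q*np.cos(a),piv[1]+q*np.sin(a))),z]) for q in rr],np.float32)
        v=cv2.remap(g,pts[None,:,0],pts[None,:,1],cv2.INTER_LINEAR)[0];best.append(np.percentile(v,65))
    b=np.array(best);m=np.median(b);i=b.argmin();w=np.clip(.8*m-b,0,None);k=abs(np.arange(len(A))-i)<12
    return (w[k]@A[k]/max(w[k].sum(),1e-9)), b[i]/m
def look():
    s=readout.read_state();l=loc(s['ee_pos']);c=cams.camera('top')
    a,q=pointer(c,PV)
    print('handle ang %.1f r %.4f pointer %.3f q %.2f'%(np.degrees(np.arctan2(l[1],l[0])),np.hypot(*l),a,q),'t %.2f'%s['time'],'F rad/tan',end=' ')
    f=F.T@s['ft_force'][:2];u=l/np.hypot(*l);print((f@u).round(1),(f@np.array([-u[1],u[0]])).round(1),'locxy',l.round(4),'Fxy',f.round(1),'Fz',s['ft_force'][2].round(1))
    return c
def arc(deg,step=10,cx=0,cy=0,r=.05):
    # rows: tool x = fixture y, tool y = fixture x
    s=readout.read_state();l=loc(s['ee_pos'])-[cx,cy];t0=np.arctan2(l[1],l[0]);n=int(round(abs(deg)/step))
    M=R.from_quat(s['eef_rot']).as_matrix()
    for k in range(1,n+1):
        t=t0+np.radians(deg)*k/n;p=np.array([cx,cy])+r*np.array([np.cos(t),np.sin(t)])-np.hypot(*l)*0-(l+[cx,cy])
        d=M.T[:2,:2]@(F@p);print('[0,0,0,%.3f,%.3f,0,10],'%(d[0],d[1]),end=' ')
    print()
E
python3 - <<'E'
from h import *
import h
c=cams.camera('top')
h.PV=loc(atz(c,170+203/2.6-.3,130+188/3-.3,.093));print(h.PV)
open('h.py','a').write('PV=np.array(%s)\n'%h.PV.tolist())
look();arc(40)
E
```

```text
[-0.00256024  0.11963407]
handle ang -31.3 r 0.0482 pointer -0.208 q 0.21 t 11.30 F rad/tan -2.7 -2.7 locxy [ 0.0412 -0.0251] Fxy [-3.7 -0.9] Fz 5.0
[0,0,0,0.007,0.005,0,10], [0,0,0,0.015,0.008,0,10], [0,0,0,0.024,0.009,0,10], [0,0,0,0.033,0.008,0,10],
```

Request:
step_arm(deltas=[[[0,0,0,0.007,0.003,0,10],[0,0,0,0.015,0.006,0,10],[0,0,0,0.024,0.008,0,10],[0,0,0,0.024,0.008,0,10]]])

```text
time: 11.85
ee_pos: [0.6237, -0.1534, 0.2089]
eef_rot: [0.8, 0.6, -0.0, 0.0]
ft_force: [-3.6, 0.7, 5.0]
width: 0.0194
grip_force: 10.0
```

```bash
python3 - <<'E'
from h import *
look();arc(40,10,-.001)
E
```

```text
handle ang -1.0 r 0.0494 pointer -0.014 q 0.21 t 11.85 F rad/tan -3.6 -0.4 locxy [ 0.0494 -0.0009] Fxy [-3.6 -0.3] Fz 5.0
[0,0,0,0.009,-0.001,0,10], [0,0,0,0.017,-0.003,0,10], [0,0,0,0.025,-0.007,0,10], [0,0,0,0.032,-0.011,0,10],
```

Request:
step_arm(deltas=[[[0,0,0,0.008,-0.002,0,10],[0,0,0,0.017,-0.004,0,10],[0,0,0,0.025,-0.008,0,10],[0,0,0,0.025,-0.008,0,10]]])

```text
time: 12.4
ee_pos: [0.6237, -0.1275, 0.209]
eef_rot: [0.8, 0.6, 0.001, 0.001]
ft_force: [1.6, -0.3, 3.5]
width: 0.0198
grip_force: 10.0
```

```bash
python3 - <<'E'
from h import *
look();arc(40,10,-.002)
E
```

```text
handle ang 29.5 r 0.0485 pointer 0.165 q 0.21 t 12.40 F rad/tan 1.5 -0.6 locxy [0.0422 0.0239] Fxy [1.6 0.2] Fz 3.5
[0,0,0,0.007,-0.005,0,10], [0,0,0,0.014,-0.011,0,10], [0,0,0,0.019,-0.018,0,10], [0,0,0,0.023,-0.026,0,10],
```

Request:
step_arm(deltas=[[[0,0,0,0.007,-0.004,0,10],[0,0,0,0.014,-0.01,0,10],[0,0,0,0.019,-0.017,0,10],[0,0,0,0.019,-0.017,0,10]]])

```text
time: 12.95
ee_pos: [0.6123, -0.1036, 0.2089]
eef_rot: [0.8, 0.6, 0.001, 0.0]
ft_force: [3.0, 2.7, 3.3]
width: 0.0196
grip_force: 10.0
```

```bash
python3 - <<'E'
from h import *
look();arc(40,10,-.0015)
E
```

```text
handle ang 60.6 r 0.0501 pointer 0.272 q 0.26 t 12.95 F rad/tan 4.0 -0.2 locxy [0.0245 0.0436] Fxy [2.1 3.4] Fz 3.3
[0,0,0,0.003,-0.008,0,10], [0,0,0,0.006,-0.017,0,10], [0,0,0,0.006,-0.025,0,10], [0,0,0,0.006,-0.034,0,10],
```

```bash
python3 - <<'E'
from h import *
arc(40,10,-.0018,.0022)
E
```

```text
[0,0,0,0.005,-0.007,0,10], [0,0,0,0.007,-0.016,0,10], [0,0,0,0.009,-0.024,0,10], [0,0,0,0.008,-0.033,0,10],
```

Request:
step_arm(deltas=[[[0,0,0,0.004,-0.007,0,10],[0,0,0,0.007,-0.016,0,10],[0,0,0,0.009,-0.024,0,10],[0,0,0,0.009,-0.024,0,10]]])

```text
time: 13.5
ee_pos: [0.5913, -0.0888, 0.2089]
eef_rot: [0.8, 0.6, 0.0, 0.0]
ft_force: [0.6, 1.1, 5.8]
width: 0.0199
grip_force: 10.0
```

```bash
python3 - <<'E'
from h import *
look();arc(40,10,-.0018,.0022)
E
```

```text
handle ang 89.7 r 0.0519 pointer 0.246 q 0.21 t 13.50 F rad/tan 1.3 -0.2 locxy [0.0002 0.0519] Fxy [0.2 1.3] Fz 5.8
[0,0,0,-0.000,-0.009,0,10], [0,0,0,-0.002,-0.017,0,10], [0,0,0,-0.005,-0.025,0,10], [0,0,0,-0.010,-0.033,0,10],
```

Request:
step_arm(deltas=[[[0,0,0,0,-0.009,0,10],[0,0,0,-0.002,-0.017,0,10],[0,0,0,-0.005,-0.025,0,10],[0,0,0,-0.01,-0.033,0,10],[0,0,0,-0.01,-0.033,0,10]]])

```text
time: 14.18
ee_pos: [0.5569, -0.0895, 0.2088]
eef_rot: [0.8, 0.6, -0.0, -0.0]
ft_force: [0.0, 1.5, 6.5]
width: 0.0195
grip_force: 10.0
```

```bash
python3 - <<'E'
from h import *
look();arc(40,10,-.0015,.0022)
E
```

```text
handle ang 128.2 r 0.0528 pointer 0.060 q 0.22 t 14.18 F rad/tan 1.4 -0.6 locxy [-0.0327  0.0415] Fxy [-0.4  1.4] Fz 6.5
[0,0,0,-0.006,-0.006,0,10], [0,0,0,-0.013,-0.011,0,10], [0,0,0,-0.021,-0.015,0,10], [0,0,0,-0.029,-0.018,0,10],
```

Request:
step_arm(deltas=[[[0,0,0,-0.006,-0.006,0,10],[0,0,0,-0.013,-0.011,0,10],[0,0,0,-0.021,-0.015,0,10],[0,0,0,-0.029,-0.018,0,10],[0,0,0,-0.029,-0.018,0,10]]])

```text
time: 14.85
ee_pos: [0.5316, -0.1121, 0.2088]
eef_rot: [0.8, 0.6, -0.0, -0.0]
ft_force: [-0.6, 1.4, 5.6]
width: 0.0196
grip_force: 10.0
```

```bash
python3 - <<'E'
from h import *
look();arc(40,10,-.0015,.0022)
E
```

```text
handle ang 165.8 r 0.0521 pointer 0.353 q 0.27 t 14.85 F rad/tan 1.2 -0.9 locxy [-0.0505  0.0128] Fxy [-1.   1.2] Fz 5.6
[0,0,0,-0.009,-0.001,0,10], [0,0,0,-0.017,-0.001,0,10], [0,0,0,-0.026,0.001,0,10], [0,0,0,-0.034,0.005,0,10],
```

Request:
step_arm(deltas=[[[0,0,0,-0.009,-0.001,0,10],[0,0,0,-0.013,-0.001,0,10],[0,0,0,-0.013,-0.001,0,10]]])

```text
time: 15.28
ee_pos: [0.5271, -0.1238, 0.2088]
eef_rot: [0.8, 0.6, 0.0, -0.001]
ft_force: [-0.2, 2.8, 6.3]
width: 0.0197
grip_force: 10.0
```

```bash
python3 - <<'E'
from h import *
look();arc(40,10,-.0015,.0022)
E
```

```text
handle ang 179.7 r 0.0516 pointer 0.447 q 0.25 t 15.28 F rad/tan 1.0 -2.6 locxy [-0.0516  0.0003] Fxy [-0.9  2.6] Fz 6.3
[0,0,0,-0.009,0.001,0,10], [0,0,0,-0.017,0.004,0,10], [0,0,0,-0.025,0.008,0,10], [0,0,0,-0.032,0.013,0,10],
```

Request:
step_arm(deltas=[[[0,0,0,-0.008,0.001,0,10],[0,0,0,-0.012,0.002,0,10],[0,0,0,-0.012,0.002,0,10]]])

```text
time: 15.7
ee_pos: [0.5256, -0.136, 0.2088]
eef_rot: [0.8, 0.6, -0.0, -0.001]
ft_force: [-0.4, 1.9, 7.0]
width: 0.0195
grip_force: 10.0
```

```bash
python3 - <<'E'
from h import *
look();arc(40,10,-.0015,.0022)
E
```

```text
handle ang -166.6 r 0.0509 pointer 0.498 q 0.25 t 15.70 F rad/tan 0.5 -1.9 locxy [-0.0495 -0.0118] Fxy [-1.   1.7] Fz 7.0
[0,0,0,-0.008,0.003,0,10], [0,0,0,-0.016,0.008,0,10], [0,0,0,-0.022,0.013,0,10], [0,0,0,-0.028,0.020,0,10],
```

Request:
step_arm(deltas=[[[0,0,0,-0.008,0.003,0,10],[0,0,0,-0.012,0.005,0,10],[0,0,0,-0.012,0.005,0,10]]])

```text
time: 16.12
ee_pos: [0.5271, -0.1491, 0.2088]
eef_rot: [0.8, 0.6, -0.0, -0.001]
ft_force: [-0.0, 1.9, 6.6]
width: 0.0195
grip_force: 10.0
```

```bash
python3 - <<'E'
from h import *
look();arc(40,10,-.0015,.0022)
E
```

```text
handle ang -151.7 r 0.0505 pointer 0.504 q 0.22 t 16.12 F rad/tan -0.4 -1.9 locxy [-0.0444 -0.0239] Fxy [-0.5  1.8] Fz 6.6
[0,0,0,-0.007,0.005,0,10], [0,0,0,-0.013,0.012,0,10], [0,0,0,-0.018,0.019,0,10], [0,0,0,-0.021,0.027,0,10],
```

Request:
step_arm(deltas=[[[0,0,0,-0.007,0.005,0,10],[0,0,0,-0.01,0.009,0,10],[0,0,0,-0.01,0.009,0,10]]])

```text
time: 16.55
ee_pos: [0.5328, -0.1615, 0.2088]
eef_rot: [0.8, 0.6, -0.0, -0.001]
ft_force: [-1.6, 1.0, 7.7]
width: 0.0195
grip_force: 10.0
```

```bash
python3 - <<'E'
from h import *
look();arc(40,10,-.0015,.0022)
E
```

```text
handle ang -136.0 r 0.0493 pointer 0.456 q 0.23 t 16.55 F rad/tan 1.0 -1.6 locxy [-0.0355 -0.0343] Fxy [-1.8  0.5] Fz 7.7
[0,0,0,-0.005,0.007,0,10], [0,0,0,-0.010,0.014,0,10], [0,0,0,-0.012,0.023,0,10], [0,0,0,-0.013,0.031,0,10],
```

Request:
step_arm(deltas=[[[0,0,0,-0.005,0.007,0,10],[0,0,0,-0.007,0.011,0,10],[0,0,0,-0.007,0.011,0,10]]])

```text
time: 16.98
ee_pos: [0.5413, -0.1716, 0.2088]
eef_rot: [0.8, 0.6, -0.001, -0.0]
ft_force: [-2.2, 0.5, 8.4]
width: 0.0195
grip_force: 10.0
```

```bash
python3 - <<'E'
from h import *
look();arc(-70,10,-.0015,.0022)
P_=[(-.0505,.0128,.353),(-.0516,.0003,.447),(-.0495,-.0118,.498),(-.0444,-.0239,.504),(-.0355,-.0343,.456)]
for x,y,p in P_: print(np.degrees(np.arctan2(y-.0022,x+.0015)).round(1),p)
E
```

```text
handle ang -120.5 r 0.0483 pointer 0.354 q 0.25 t 16.98 F rad/tan 1.3 -1.9 locxy [-0.0245 -0.0416] Fxy [-2.2 -0.1] Fz 8.4
[0,0,0,0.004,-0.008,0,10], [0,0,0,0.010,-0.014,0,10], [0,0,0,0.017,-0.019,0,10], [0,0,0,0.025,-0.023,0,10], [0,0,0,0.033,-0.026,0,10], [0,0,0,0.042,-0.027,0,10], [0,0,0,0.051,-0.026,0,10], 
167.8 0.353
-177.8 0.447
-163.7 0.498
-148.7 0.504
-133.0 0.456
```

The main peak is at about 205.2° around the fitted centre, and the pointer levels on either side agree. The bump at about 70° is 0.23 rad lower. I'll go back past the peak and approach it from the same direction.

Request:
step_arm(deltas=[[[0,0,0,0.004,-0.008,0,10],[0,0,0,0.01,-0.014,0,10],[0,0,0,0.017,-0.019,0,10],[0,0,0,0.025,-0.023,0,10],[0,0,0,0.031,-0.025,0,10],[0,0,0,0.031,-0.025,0,10],[0,0,0,0.027,-0.024,0,10],[0,0,0,0.023,-0.022,0,10],[0,0,0,0.023,-0.022,0,10]]])

```text
time: 18.15
ee_pos: [0.5266, -0.1427, 0.2088]
eef_rot: [0.8, 0.6, -0.0, -0.001]
ft_force: [-1.7, 2.4, 8.3]
width: 0.0194
grip_force: 10.0
```

```bash
python3 - <<'E'
from h import *
look();l=loc(readout.read_state()['ee_pos']);print(np.degrees(np.arctan2(l[1]-.0022,l[0]+.0015))%360)
E
```

```text
handle ang -159.0 r 0.0501 pointer 0.507 q 0.22 t 18.15 F rad/tan 1.5 -2.5 locxy [-0.0468 -0.018 ] Fxy [-2.3  1.8] Fz 8.3
204.0265973872462
```

Request:
step_arm(deltas=[[[0,0,0,-0.001,0.0005,0,10],[0,0,0,-0.001,0.0005,0,10],[0,0,0,-0.001,0.0005,0,30],[0,0,0,-0.001,0.0005,0,60],[0,0,0,-0.001,0.0005,0,60],[0,0,0,-0.001,0.0005,-0.03,60],[0,0,0,-0.001,0.0005,-0.06,60],[0,0,0,-0.001,0.0005,-0.1,60],[0,0,0,-0.05,0.0005,-0.12,60],[0,0,0,-0.1,0.0005,-0.12,60],[0,0,0,-0.15,0.0005,-0.12,60],[0,0,0,-0.2,0.0005,-0.12,60],[0,0,0,-0.2,0.0005,-0.12,60]]])

```text
time: 19.82
ee_pos: [0.4687, -0.3397, 0.3275]
eef_rot: [0.802, 0.597, -0.001, -0.001]
ft_force: [-0.4, 1.5, -0.8]
width: 0.0523
grip_force: 0.0
```

```bash
python3 - <<'E'
from h import *
c=look();d=shot('side')
a=cv2.resize(c['img'][130:250,170:360],None,fx=2.4,fy=3,interpolation=cv2.INTER_CUBIC)
b=cv2.resize(d['img'][130:250,170:290],None,fx=2.8,fy=3,interpolation=cv2.INTER_CUBIC)
cv2.imwrite('pics/f.png',cv2.convertScaleAbs(np.hstack([a,b])[:,:,::-1],alpha=1.6))
E
```

```text
handle ang -101.9 r 0.2282 pointer 0.507 q 0.22 t 19.82 F rad/tan -1.1 -1.0 locxy [-0.0469 -0.2233] Fxy [-0.8  1.3] Fz -0.8
```

View pics/f.png

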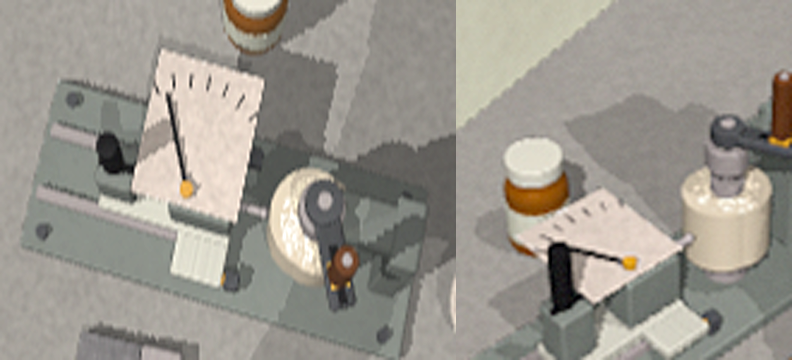

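The released pointer reads 0.507 (tip at (168,95) in the crop), its furthest swing. The carriage is still against its stop bolts, and the arm is clear.

```bash
python3 -c "
from bench import r
print(r.close_job())"
```

```text
the job is handed in; nothing more can be done
None
```

The job is handed in: the gauge is home against its stops, and the blank is left with its highest spot at the plunger (pointer at its furthest swing). The lesser bump reads about 0.23 rad lower, and the jar, brush and bowl were not touched.

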